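# Load the tube mixer and lock its keeper

### The job

Take both capped sample tubes off the sloping wire rack and lay each one level in its own V-groove of the tube mixer, across both rails and centred on them, setting them down gently, either way round. When both are cradled, push the sprung keeper stud between them right in, and only then turn it clockwise a quarter turn until it locks with its bar across both tubes. Leave everything else on the worktop where it lies.

Things in the scene. Friction and masses are not known exactly. Their poses are not given: they have to be found in the camera images.
- tube_left_mid (a point): centre of a capped sample tube, half-way along it: 111 mm long, 18 to 36 g, glass 16.4 mm in diameter over 94 mm, white cap 19.6 mm in diameter over the last 17 mm. z runs along the tube from closed bottom to cap. It starts in the rack's left lane (+y of the rack), axis 32 degrees from level, cap uppermost, bottom end against the rack's foot wire
- tube_right_mid (a point): the same for an identical tube, at the start in the rack's right lane
- rack: fixed steel wire rack, 150 mm wide; origin on the bench below the middle between the two tube centres (85 mm up, 35 mm to either side along y). x points level the way the slope rises (32 degrees), away from the robot. A tube lies on 6 mm cross wires 38 mm below and 30 mm above its centre, between pegs 12.5 mm to either side; at its middle fingers can reach past it, square to the slope
- mixer: fixed tube mixer, white base 150 x 190 mm, top 24 mm up; origin on the bench under its centre. Two 8 mm rails stand along its y at x = -27 and +27 mm (46 mm clear between), each with a 90-degree V-groove at y = +55 and -55 mm; grooves run along x. V bottoms 46 mm, tooth tips 60 mm above the bench. In the middle the stud's housing, 42 mm in diameter, 58 mm high
- groove_left (a point): point where the centre of a tube lies when it is cradled in the groove on the mixer's +y side, 58 mm above the bench, half-way between the rails; x runs along the groove, level; y across; z up
- groove_right (a point): the same for the groove on the mixer's -y side
- keeper_grip (a point): centre of the black grip fin on the keeper stud, midway between the grooves, 94 mm above the bench when the stud is out, moving with it. Fin 40 mm long, 10 thick, 26 high (top 13 mm above this point); under it, in line with it, the steel keeper bar, 124 x 14 x 6 mm (its top 12 mm below this point). x runs along fin and bar, z up; at the start nearly along the grooves
- keeper (a joint): angle of the keeper stud, rad: 0 with the bar along the grooves (it starts between 0 and 0.08), grows as it turns clockwise seen from above, end stop at 1.55 with the bar across both tubes. Out, it is blocked beyond 0.2 and must not be forced; pushed in 6.5 mm or more it turns freely; past about 1.35 it locks when let go
- keeper_press (a joint): how far the stud is pushed in (down), m: 0 out, 0.008 at its stop; the spring pushes back with 5 N when out to 7 N at the stop. Locked, it rises to about 0.0045 and stays there
- hex_key: small black hex key, 21 x 70 x 7 mm, lying between rack and mixer; a bystander, origin at the centre of its underside
- screwdriver_red: screwdriver with red handle, 22 x 159 x 22 mm, lying behind the work; a bystander, origin at the centre of its underside
Things that resemble listed ones, but are neither listed nor needed, are in the scene too. Leave any green look-alike of the part that bears tube_left_mid alone.

How it is judged:
By the outcome, as a careful person would: the job done as asked, in the order asked, and still so for the second after the job is handed in, with the robot touching nothing.
It also fails if it takes over 72 s, if anything falls off the work surface, if the arm or the gripper's body presses on something with over 40 N, if the wrist force passes 120 N, or if a joint passes its speed limit or range.

### The arm

A 6-joint arm with a two-finger parallel gripper is mounted at the origin on a cart in front of the work surface, level with it; the furniture and walls round the work are solid. World frame = base frame: x ahead of the robot, y to its left, z up, the work surface at z = 0. Lengths are in m, angles in rad, forces in N, time in s.
With the tool pointing down it reaches from about 0.375 to 0.9 m from the base axis. Payload 3.1 kg.
Tool frame: the origin (TCP) lies at the very end of the fingers, on their centre line; the grasp point (between the pads) lies 19 mm behind it; z points along the fingers, y is the line along which they close (so a half turn about z gives the same grasp; the last joint's range is limited). The gripper opens to 85 mm and grips with 20 to 120 N. Pads are 22 mm wide; open, the fingers measure 114 mm over their backs; the gripper's body (76 mm by 85 mm) begins 54 mm behind the grasp point. The pads swing forward as they close: fully open they stand 13 mm farther back than shut.
Start: joints at [1.06, 0.527, 1.433, -0, 1.181, -0.178], TCP at [0.204, 0.591, 0.231] pointing down, gripper open.
Joint ranges: [-3.08, 3.08], [-0.75, 2.2], [0.22, 2.44], [-1.43, 4.57], [0, 2.65], [-2.85, 2.85]. Speed limits (rad/s): [2.79, 2.79, 3.14, 3.14, 3.14, 3.14].

### API

Orientations are given as [roll, pitch, yaw] about the fixed x, y, z axes, in that order (R = Rz(yaw) Ry(pitch) Rx(roll)).
In Python, from plant import r gives the robot as it stands. The module is installed in compiled form; this text tells all that it offers.
- The arm moves only by the shell command python3 -m handwheel 'ROWS' [FORCE]. ROWS is JSON, a list of rows, each an object with "fingers": the finger opening in m, from 0 to 0.0854; "offset": the shift along the tool's x, y, z in m, a list of three; "turn": the turn about the tool's z in rad. A call has 1 to 12 rows; each row shifts and turns the commanded pose from where the row before left it, along the tool's axes as they then stand; what a row does not reach is not made up. A row lasts 1/8 s, in which the tool goes at most 62.5 mm and 10.7 degrees, less where a joint would pass 70% of its speed; a pose out of reach is approached as far as the arm can. A call with a gripper value outside its range is refused whole. The fingers move at their own pace and stop on an object; FORCE is the grip in N (left out, the last holds). Time passes only in rows, so rows that do not move let the fingers close. It gives the time, the measured TCP pose, the force, the opening and the grip force at its end, in the units of the state.
- r.read_state(): the state, without advancing time (a new reading comes with each control period).
- r.grab_frame(name): name is "scene" or "top" or "wrist"; returns a dict with "color" (400x640x3 uint8, blue, green, red), "z_map" (400x640 float32, m along the optical axis (not along the pixel's ray), 0 where there is no reading), "K" (3x3 intrinsics, pixels), "R" (3x3) and "t" (3): a world point X has camera coordinates R X + t; the wrist camera has in their place "mount" (4x4, takes a point from camera to tool coordinates, whose origin is the TCP and whose axes are the flange's). Camera axes: x right, y down, z forward; pixel columns grow to the right and rows downward; lengths in m; the calibration is good to about 2 mm. A picture is of the moment at which its call begins: read the wrist's pose just before it.
- r.finish_job(): hands the job in; it is judged then, once.
The state is a dict: "clock": time; "qpos": joint angles; "joint_velocities": joint speeds; "joint_torque": joint torques, N m; "tool_pos": TCP position; "tcp_rot": TCP orientation; "force": force on the tool from outside, world axes, zero at the start; "ft_torque": the same for the moment, N m; "opening": opening from 0.0 (shut) to 1.0 (fully open); "grasp_force": force on a finger pad.
Only numpy, scipy, OpenCV 4.12 (cv2) and the standard library are available. Lean on these libraries where they do the work, as an engineer would, in place of code of your own. Each camera call takes 0.05 s, during which the arm holds its last target. There are 200 camera calls.

## Working session

There is one attempt and no reset: what is moved stays moved. The work goes in short steps, Python scripts to look and compute and a shell command to move; the robot and the scene stay as the last step left them, time stands still between calls to the robot, and variables do not carry over. Pictures are saved under pics/ and viewed, at most 10 in all, crops included, and the job is handed in when it is done.

```bash
mkdir -p pics; python3 - <<'E'
from plant import r
import cv2,numpy as np
s=r.read_state(); print({k:np.round(v,3).tolist() for k,v in s.items()})
for n in("scene","top"):
    f=r.grab_frame(n); cv2.imwrite(f"pics/{n}0.png",f["color"]); np.savez(f"{n}.npz",**f)
    print(n,f["K"].tolist(),np.round(f["R"],4).tolist(),np.round(f["t"],4).tolist())
E
```

```text
{'clock': 0.0, 'qpos': [1.06, 0.528, 1.434, 0.0, 1.181, -0.178], 'joint_velocities': [0.0, 0.0, -0.001, 0.001, -0.002, -0.001], 'joint_torque': [-0.001, -44.235, -17.802, -0.0, 0.009, -0.0], 'tool_pos': [0.204, 0.59, 0.23], 'tcp_rot': [-3.139, -0.0, 2.809], 'force': [-0.215, 0.141, 1.039], 'ft_torque': [-0.012, 0.099, 0.023], 'grasp_force': 0.0, 'opening': 0.996}
scene [[386.79646013800476, 0.0, 314.95548439313507], [0.0, 386.79646013800476, 188.99274407844416], [0.0, 0.0, 1.0]] [[-0.8744, -0.4851, 0.0115], [-0.4284, 0.7605, -0.488], [0.228, -0.4316, -0.8728]] [0.571, 0.2742, 0.9455]
top [[470.71752442777057, 0.0, 323.6781161838705], [0.0, 470.71752442777057, 203.77625875520485], [0.0, 0.0, 1.0]] [[0.1319, -0.9913, 0.0035], [-0.9682, -0.1295, -0.214], [0.2126, 0.0249, -0.9768]] [-0.0281, 0.6311, 1.317]
```

View pics/top0.png

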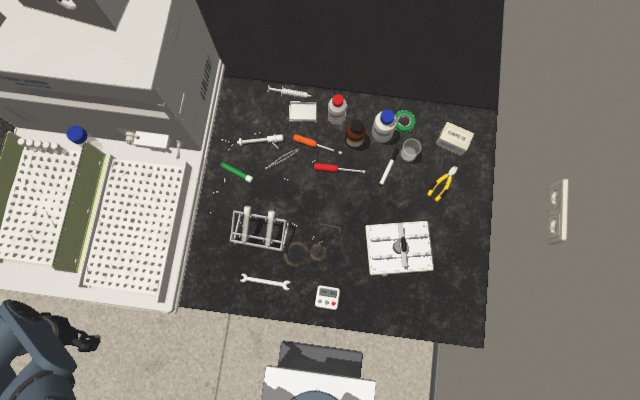

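View pics/scene0.png

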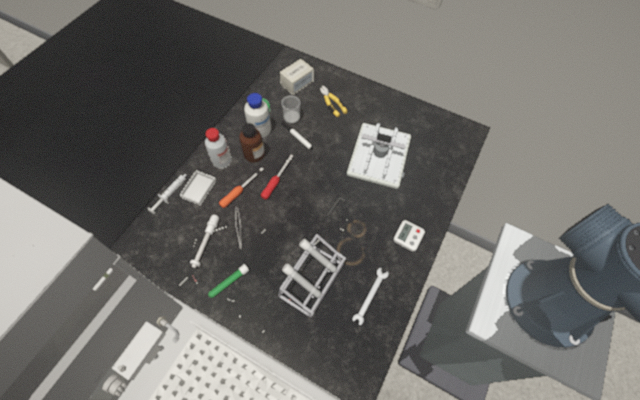

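Candidates for the tubes in the top view are the tubes in the rack at (246,222) and (270,228), the green look-alike at (236,172), and the white marker at (388,172). I choose the two white-capped tubes in the rack. The mixer is at (400,247), with the keeper fin at (403,245). Next I'll measure and check with a close crop.

```bash
cat > h.py <<'E'
import numpy as np,cv2
from scipy.spatial.transform import Rotation as Ro
def cloud(f,Rt=None):
    z=f["z_map"]; v,u=np.indices(z.shape); K=f["K"]
    P=np.stack([(u-K[0,2])/K[0,0]*z,(v-K[1,2])/K[1,1]*z,z],-1)
    if Rt is None: return (P-f["t"])@f["R"]
    M=Rt@f["mount"]; return P@M[:3,:3].T+M[:3,3]
def wrist():
    from plant import r
    s=r.read_state(); f=r.grab_frame("wrist"); T=np.eye(4)
    T[:3,:3]=Ro.from_euler("xyz",s["tcp_rot"]).as_matrix(); T[:3,3]=s["tool_pos"]
    return s,f,cloud(f,T),T
def line(p):
    c=p.mean(0); d=np.linalg.svd(p-c,full_matrices=False)[2][0]; return c,d*np.sign(d[0])
E
python3 - <<'E'
from h import *
f=dict(np.load("top.npz")); P=cloud(f); img=f["color"]
cv2.imwrite("pics/crop1.png",np.hstack([cv2.resize(img[195:265,220:300],None,fx=4.5,fy=4.5,interpolation=2),cv2.resize(img[210:280,360:440],None,fx=4.5,fy=4.5,interpolation=2)]))
for n in("top","scene"):
    f=dict(np.load(n+".npz")); P=cloud(f); img=f["color"].astype(int); z=P[...,2]
    # mixer base plate points
    if n=="top":
        box=np.zeros(z.shape,bool); box[210:285,355:445]=1
    else:
        box=np.zeros(z.shape,bool); box[115:195,340:420]=1
    m=box&(z>.015)&(z<.034)&(f["z_map"]>0)
    (c,sz,a)=cv2.minAreaRect(P[m][:,:2].astype(np.float32)); print(n,"mixer",np.round(c,4),np.round(sz,3),a,m.sum(),np.median(z[m]))
    m=box&(z>.095)&(z<.115); print("fin",m.sum(),P[m].mean(0).round(4)); c,d=line(P[m][:,:2]); print(np.degrees(np.arctan2(d[1],d[0])))
    m=box&(z>.07)&(z<.09); c,d=line(P[m][:,:2]);print("bar",m.sum(),c.round(4),np.degrees(np.arctan2(d[1],d[0])))
    box[:]=0
    if n=="top": box[200:255,225:295]=1
    else: box[230:315,275:350]=1
    m=box&(z>.055)&(z<.16)&(f["color"].min(2)>60); p=P[m]
    print("rack pts",len(p))
    np.save(n+"_rack.npy",np.c_[p,img[m],np.argwhere(m)])
E
```

```text
top mixer [ 0.5364 -0.1829] [0.156 0.191] 11.982870101928711 2481 0.02424350717943458
fin 55 [ 0.5379 -0.1819  0.1064]
11.392067308291518
bar 166 [ 0.5379 -0.1817] 11.425977891748186
rack pts 734
scene mixer [ 0.5382 -0.1824] [0.155 0.196] 12.08925724029541 2079 0.024298011933150475
fin 80 [ 0.5399 -0.1807  0.1035]
13.15447998607756
bar 202 [ 0.5392 -0.1807] 11.327248456244856
rack pts 1189
```

View pics/crop1.png

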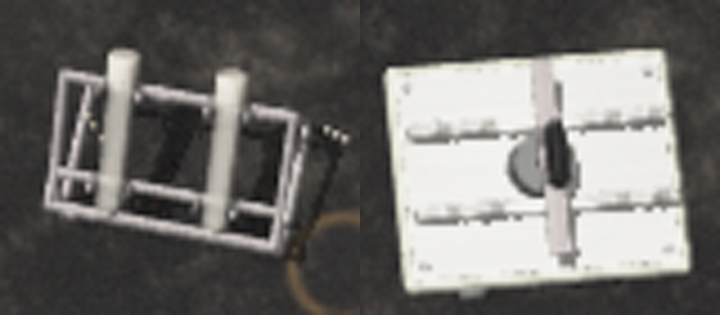

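The crop shows both tubes cap-up in the rack, with axes at crop pixels (123,52)–(110,205) and (230,72)–(215,225). They are clear and white-capped, so they aren't the green look-alike. The mixer's fin and bar lie along the grooves.

```bash
python3 - <<'E'
from h import *
f=dict(np.load("top.npz")); P=cloud(f); 
for n,a,b in(("left",(247.3,206.6),(244.4,240.6)),("right",(271.1,211),(267.8,245))):
    a,b=map(np.array,(a,b)); pts=[]
    for t in np.linspace(.05,.95,30):
        u,v=a+(b-a)*t
        for du in(-1,0,1):
            q=P[int(round(v)),int(round(u+du))]
            pts.append(q)
    p=np.array(pts); p=p[(p[:,2]>.04)&(p[:,2]<.16)]
    c,d=line(p); print(n,len(p),c.round(4),d.round(3),"slope",np.degrees(np.arcsin(d[2])),"yaw",np.degrees(np.arctan2(d[1],d[0])))
    up=np.array([0,0,1])-d*d[2]; up/=np.linalg.norm(up); 
    s=(p-c)@d; print(" ext",(c+d*s.min()-up*.0082).round(4),(c+d*s.max()-up*.0082).round(4), "at z=.085:",(c-up*.0082+d*((.085-(c-up*.0082)[2])/d[2])).round(4))
E
```

```text
left 90 [0.5364 0.2677 0.0942] [ 0.833 -0.02   0.554] slope 33.612337395268355 yaw -1.4067343361468947
 ext [0.4991 0.2686 0.0596] [0.5822 0.2665 0.1149] at z=.085: [0.5373 0.2676 0.085 ]
right 90 [0.5327 0.1988 0.0949] [ 0.834 -0.025  0.552] slope 33.49463566409734 yaw -1.7206470981738422
 ext [0.4957 0.2    0.0606] [0.5772 0.1975 0.1146] at z=.085: [0.5325 0.1989 0.085 ]
```

```bash
python3 -m handwheel '[{"fingers":0.04,"offset":[0,0,0],"turn":-0.14},{"fingers":0.04,"offset":[0,0,0],"turn":-0.14},{"fingers":0.04,"offset":[-0.035,-0.03,0],"turn":0},{"fingers":0.04,"offset":[-0.035,-0.03,0],"turn":0},{"fingers":0.04,"offset":[-0.035,-0.03,0],"turn":0},{"fingers":0.04,"offset":[-0.035,-0.03,0],"turn":0},{"fingers":0.04,"offset":[-0.035,-0.03,0],"turn":0},{"fingers":0.04,"offset":[-0.035,-0.03,0],"turn":0},{"fingers":0.04,"offset":[-0.035,-0.03,0],"turn":0},{"fingers":0.04,"offset":[-0.035,-0.03,0],"turn":0}]'
python3 -m handwheel '[{"fingers":0.04,"offset":[-0.035,-0.03,0],"turn":0},{"fingers":0.04,"offset":[-0.035,-0.034,0],"turn":0},{"fingers":0.04,"offset":[0,0,0],"turn":0},{"fingers":0.04,"offset":[0,0,0],"turn":0}]'
python3 - <<'E'
from h import *
s,f,P,T=wrist(); cv2.imwrite("pics/w1.png",f["color"]); np.savez("w1.npz",P=P,color=f["color"],T=T,K=f["K"],mount=f["mount"])
print(s["tool_pos"],s["tcp_rot"],s["qpos"],f["mount"].round(3).tolist())
E
```

```text
clock: 1.35
tool_pos: [0.4718, 0.335, 0.2309]
tcp_rot: [-3.141, -0.001, 3.089]
force: [0.8, 0.7, 0.3]
opening: 0.469
grasp_force: 0.0
clock: 1.85
tool_pos: [0.5369, 0.2686, 0.2307]
tcp_rot: [-3.141, -0.002, 3.088]
force: [-1.3, 0.1, -0.2]
opening: 0.469
grasp_force: 0.0
[0.53691913 0.26855121 0.23073243] [-3.14147999e+00 -1.87942890e-03  3.08811169e+00] [ 2.77563651e-01  4.95380258e-01  1.49599547e+00  5.52024665e-04
  1.15203098e+00 -1.23997675e+00] [[-0.0, -0.965, -0.263, 0.067], [1.0, -0.0, 0.001, -0.0], [-0.001, -0.263, 0.965, -0.141], [0.0, 0.0, 0.0, 1.0]]
```

View pics/w1.png

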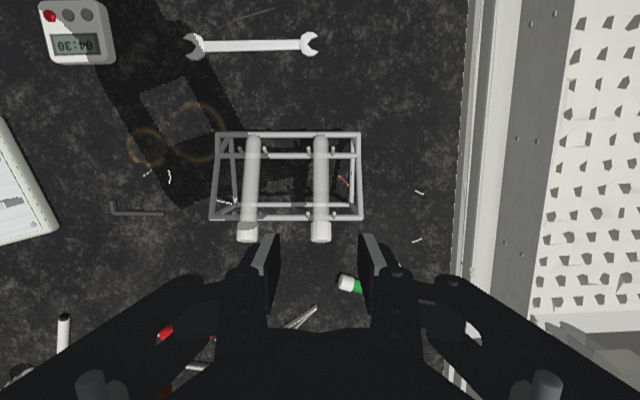

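The wrist view shows the left tube from (320,137) to its cap at (321,238), lined up with the fingers. The right tube runs from (255,137) to (247,238). The hex key is at (135,210). Next I'll refine from wrist depth.

```bash
python3 - <<'E'
from h import *
d0=np.load("w1.npz"); P=d0["P"]; img=d0["color"]; T=d0["T"]
for n,a,b in(("left",(320,137),(321,240)),("right",(255,137),(247,240))):
    a,b=map(np.array,(a,b)); C=[];E=[]
    for t in np.linspace(.03,.97,50):
        u,v=a+(b-a)*t; v=int(round(v)); us=np.arange(int(u)-14,int(u)+15); q=P[v,us]
        zc=np.median(P[v,int(u)-2:int(u)+3,2]); k=(abs(q[:,2]-zc)<.009)&(abs(us-u)<11)
        C.append([q[k][:,0].mean(),(q[k][:,1].min()+q[k][:,1].max())/2,zc]); 
    C=np.array(C); c,d=line(C); r=np.linalg.norm(np.cross(C-c,d),axis=1); k=r<.006; c,d=line(C[k])
    up=np.array([0,0,1])-d*d[2]; up/=np.linalg.norm(up); ax=c-up*.0082
    m=ax+d*((.085-ax[2])/d[2]); s=(C[k]-c)@d
    e=(c+d*s.min()-up*.0082,c+d*s.max()-up*.0082)
    print(n,k.sum(),"slope",np.degrees(np.arcsin(d[2])).round(1),"yaw",np.degrees(np.arctan2(d[1],d[0])).round(1),"mid",m.round(4),"ends",e[0].round(4),e[1].round(4),"tooldelta",(T[:3,:3].T@(m-T[:3,3])).round(4))
E
```

```text
left 50 slope 32.5 yaw -3.1 mid [0.5366 0.2705 0.085 ] ends [0.4967 0.2727 0.0596] [0.5804 0.2681 0.1129] tooldelta [1.000e-04 1.900e-03 1.457e-01]
right 50 slope 32.6 yaw -3.3 mid [0.5336 0.2015 0.085 ] ends [0.4929 0.2038 0.059 ] [0.5769 0.199  0.1127] tooldelta [-0.0005 -0.0672  0.1457]
```

```bash
python3 -m handwheel '[{"fingers":0.04,"offset":[0,0.002,0.035],"turn":0},{"fingers":0.04,"offset":[0,0,0.035],"turn":0},{"fingers":0.04,"offset":[0,0,0.035],"turn":0},{"fingers":0.04,"offset":[0,0,0.03],"turn":0},{"fingers":0.04,"offset":[0,0,0.02],"turn":0},{"fingers":0.04,"offset":[0,0,0.01],"turn":0},{"fingers":0.04,"offset":[0,0,0],"turn":0},{"fingers":0.0,"offset":[0,0,0],"turn":0},{"fingers":0.0,"offset":[0,0,0],"turn":0},{"fingers":0.0,"offset":[0,0,0],"turn":0},{"fingers":0.0,"offset":[0,0,0],"turn":0},{"fingers":0.0,"offset":[0,0,0],"turn":0}]' 30
```

```text
clock: 3.4
tool_pos: [0.5384, 0.271, 0.0672]
tcp_rot: [3.141, 0.002, 3.089]
force: [-0.6, 1.2, 6.2]
opening: 0.178
grasp_force: 29.6
```

```bash
python3 -m handwheel '[{"fingers":0.0,"offset":[0,0,-0.01],"turn":0},{"fingers":0.0,"offset":[0,0,-0.025],"turn":0},{"fingers":0.0,"offset":[0,0,-0.035],"turn":0},{"fingers":0.0,"offset":[0,0,-0.04],"turn":0},{"fingers":0.0,"offset":[0,0,-0.03],"turn":0}]'
python3 -m handwheel '[{"fingers":0.0,"offset":[0,-0.025,0],"turn":0},{"fingers":0.0,"offset":[0,-0.035,0],"turn":0},{"fingers":0.0,"offset":[0,-0.035,0],"turn":0},{"fingers":0.0,"offset":[0,-0.035,0],"turn":0},{"fingers":0.0,"offset":[-0.009,-0.035,0],"turn":0},{"fingers":0.0,"offset":[0,-0.035,0],"turn":0},{"fingers":0.0,"offset":[0,-0.035,0],"turn":0},{"fingers":0.0,"offset":[0,-0.035,0],"turn":0},{"fingers":0.0,"offset":[0,-0.035,0],"turn":0},{"fingers":0.0,"offset":[0,-0.035,0],"turn":0},{"fingers":0.0,"offset":[0,-0.035,0],"turn":0},{"fingers":0.0,"offset":[0,-0.025,0],"turn":0}]'
python3 -m handwheel '[{"fingers":0.0,"offset":[0,0,0],"turn":-0.13},{"fingers":0.0,"offset":[0,0,0],"turn":-0.13},{"fingers":0.0,"offset":[0,0,0],"turn":0},{"fingers":0.0,"offset":[0,0,0],"turn":0}]'
python3 - <<'E'
from h import *
s,f,P,T=wrist(); cv2.imwrite("pics/w2.png",f["color"]); np.savez("w2.npz",P=P,color=f["color"],T=T)
print(s["tool_pos"],s["tcp_rot"],s["qpos"])
z=P[...,2]; m=(f["z_map"]>0)&(z>.016)&(z<.032)&(f["color"].min(2)>120); m[300:]=0
(c,sz,a)=cv2.minAreaRect(P[m][:,:2].astype(np.float32)); print(c,sz,a,m.sum())
E
```

```text
clock: 4.03
tool_pos: [0.5378, 0.2703, 0.2081]
tcp_rot: [-3.141, 0.001, 3.089]
force: [0.7, 0.4, -0.6]
opening: 0.177
grasp_force: 29.3
clock: 5.52
tool_pos: [0.525, -0.1309, 0.2064]
tcp_rot: [-3.141, -0.001, 3.088]
force: [0.2, -0.4, -0.4]
opening: 0.18
grasp_force: 29.3
clock: 6.02
tool_pos: [0.5254, -0.1292, 0.2063]
tcp_rot: [3.142, -0.0, -2.936]
force: [0.8, -0.4, -1.0]
opening: 0.18
grasp_force: 29.3
[ 0.52535568 -0.12922189  0.20632699] [ 3.14152604e+00 -3.96108232e-04 -2.93612671e+00] [-4.47714609e-01  4.47603478e-01  1.67041800e+00 -2.19885107e-04
  1.02392624e+00 -2.22386249e+00]
(0.4709678888320923, -0.06553299725055695) (0.2531721889972687, 0.44619303941726685) 8.486144065856934 13495
```

View pics/w2.png

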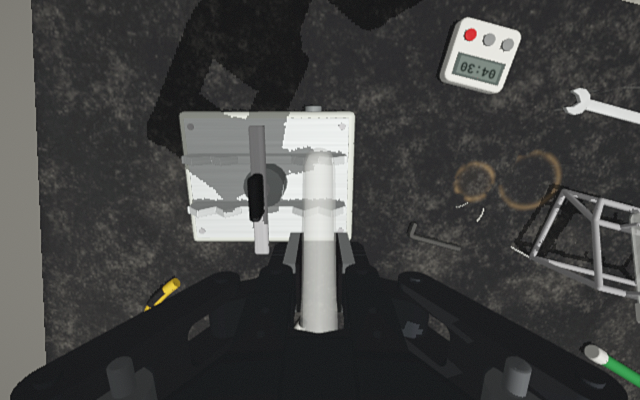

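The tube is held in line with the fingers, from (318,150) to its cap at (318,325). Below it is the mixer base, spanning (180–355, 112–240), with the bar at (258,190).

```bash
python3 - <<'E'
from h import *
d0=np.load("w2.npz"); P=d0["P"]; T=d0["T"]; z=P[...,2]
B=np.zeros(z.shape,bool); B[95:250,165:365]=1
m=B&(z>.018)&(z<.030); (c,sz,a)=cv2.minAreaRect(P[m][:,:2].astype(np.float32)); print("base",c,sz,a)
m=B&(z>.07)&(z<.09); m[:,285:]=0; cc,d=line(P[m][:,:2]); print("bar",m.sum(),cc,np.degrees(np.arctan2(d[1],d[0])))
m=B&(z>.095)&(z<.115); m[:,285:]=0; print("fin",m.sum(),P[m].mean(0)); cf=np.r_[cv2.minAreaRect(P[m][:,:2].astype(np.float32))[0]]; print(cf)
# rails tops
m=B&(z>.05)&(z<.066); m[:,:235]&=True; R=Ro.from_euler("z",np.radians(12)).as_matrix()[:2,:2]
q=(P[m][:,:2]-np.array(c))@R
for k in(q[:,0]>.01,q[:,0]<-.01):
    q1=q[k]; q1=q1[(abs(abs(q1[:,0])-.027)<.008)]; print("rail",len(q1),q1.min(0),q1.max(0),q1.mean(0), np.degrees(np.arctan(np.polyfit(q1[:,1],q1[:,0],1)[0])))
C=[]
for v in range(155,320,3):
    C.append(np.median(P[v,312:325],axis=0))
C=np.array(C); cc,d=line(C); print("tube slope",np.degrees(np.arcsin(d[2])),"yaw",np.degrees(np.arctan2(d[1],d[0])))
up=np.array([0,0,1])-d*d[2]; up/=np.linalg.norm(up); ax=cc-up*.0085
print("ends z",P[152:158,318],P[322:328,318]); g=T[:3,3]+T[:3,2]*-.019; print("grasp",g,"axis at grasp x",ax+d*((g[0]-ax[0])/d[0]))
E
```

```text
base (0.5341857671737671, -0.1840597689151764) (0.1522059589624405, 0.18845701217651367) 11.847452163696289
bar 1446 [ 0.52889693 -0.18393385] 11.752324105428741
fin 597 [ 0.5359919  -0.18292255  0.1040002 ]
[ 0.53736186 -0.18365127]
rail 376 [ 0.01909002 -0.07806074] [0.03427359 0.078185  ] [ 0.02919052 -0.02910991] -0.41669823482543983
rail 439 [-0.0277552  -0.07838737] [-0.01923703  0.07836121] [-0.02396591 -0.02250394] 0.14366044428835903
tube slope 31.891654540263275 yaw 11.767948566908753
ends z [[ 0.47592368 -0.13976381  0.20188713]
 [ 0.47638185 -0.13966849  0.20206304]
 [ 0.47673745 -0.13959379  0.20311945]
 [ 0.47700487 -0.13953688  0.20486315]
 [ 0.47762296 -0.13940941  0.20366264]
 [ 0.4780702  -0.13931632  0.20388731]] [[ 0.53932764 -0.12655922  0.24390758]
 [ 0.5406168  -0.12629223  0.24284314]
 [ 0.54008714 -0.12640125  0.24414512]
 [ 0.54039197 -0.12633776  0.24436004]
 [ 0.54133859 -0.12614158  0.24375322]
 [ 0.54052347 -0.12630964  0.24539388]]
grasp [ 0.52536331 -0.12922159  0.22532698] axis at grasp x [ 0.52536331 -0.12947039  0.22437838]
```

```bash
python3 -m handwheel '[{"fingers":0.0,"offset":[0,0,0.025],"turn":0},{"fingers":0.0,"offset":[0,0,0.035],"turn":0},{"fingers":0.0,"offset":[0,0,0.035],"turn":0},{"fingers":0.0,"offset":[0,0,0.025],"turn":0},{"fingers":0.0,"offset":[0,0,0.015],"turn":0},{"fingers":0.0,"offset":[0,0,0.005],"turn":0},{"fingers":0.0,"offset":[0,0,0],"turn":0},{"fingers":0.0,"offset":[0,0,0],"turn":0}]' 20
python3 -m handwheel '[{"fingers":0.0,"offset":[0,0,0.003],"turn":0},{"fingers":0.0,"offset":[0,0,0.003],"turn":0},{"fingers":0.0,"offset":[0,0,0.003],"turn":0},{"fingers":0.0,"offset":[0,0,0.002],"turn":0},{"fingers":0.0,"offset":[0,0,0],"turn":0}]'
```

```text
clock: 7.08
tool_pos: [0.5263, -0.1296, 0.0672]
tcp_rot: [-3.14, 0.002, -2.934]
force: [-0.2, 0.6, -1.0]
opening: 0.182
grasp_force: 29.3
clock: 7.7
tool_pos: [0.5261, -0.1298, 0.056]
tcp_rot: [-3.14, 0.001, -2.934]
force: [-0.3, -1.4, 5.9]
opening: 0.18
grasp_force: 29.8
```

```bash
python3 -m handwheel '[{"fingers":0.0,"offset":[0,0,0.002],"turn":0},{"fingers":0.0,"offset":[0,0,0.002],"turn":0},{"fingers":0.0,"offset":[0,0,0.001],"turn":0},{"fingers":0.0,"offset":[0,0,0],"turn":0}]' 20
```

```text
clock: 8.2
tool_pos: [0.5276, -0.1298, 0.0517]
tcp_rot: [-3.139, 0.004, -2.935]
force: [1.2, 0.5, 8.6]
opening: 0.184
grasp_force: 29.9
```

```bash
python3 -m handwheel '[{"fingers":0.0,"offset":[0,0,0.002],"turn":0},{"fingers":0.0,"offset":[0,0,0.002],"turn":0},{"fingers":0.0,"offset":[0,0,0.002],"turn":0},{"fingers":0.0,"offset":[0,0,0.001],"turn":0},{"fingers":0.0,"offset":[0,0,0],"turn":0}]' 20
python3 -m handwheel '[{"fingers":0.0,"offset":[0,0,0.002],"turn":0},{"fingers":0.0,"offset":[0,0,0.001],"turn":0},{"fingers":0.0,"offset":[0,0,0],"turn":0}]' 20
python3 - <<'E'
from h import *
s,f,P,T=wrist(); cv2.imwrite("pics/w3.png",f["color"]); np.savez("w3.npz",P=P,color=f["color"],T=T)
E
```

```text
clock: 8.82
tool_pos: [0.5281, -0.1298, 0.0448]
tcp_rot: [-3.139, 0.005, -2.935]
force: [2.7, 1.0, 8.9]
opening: 0.18
grasp_force: 30.1
clock: 9.2
tool_pos: [0.5282, -0.1298, 0.0418]
tcp_rot: [-3.139, 0.005, -2.935]
force: [2.7, 1.8, 9.9]
opening: 0.182
grasp_force: 30.2
```

View pics/w3.png

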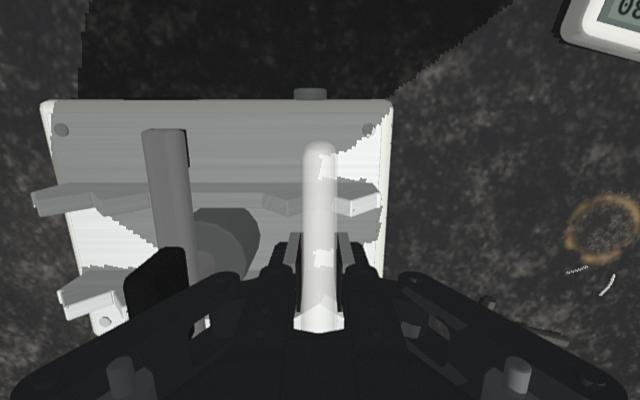

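The tube, from (318,145) to its cap at (318,325), sits in the near-rail groove and is close to level.

```bash
cat >> h.py <<'E'
def tubefit(P,v0=165,v1=300,u0=313,u1=326):
    C=np.array([np.median(P[v,u0:u1],axis=0) for v in range(v0,v1,3)]); c,d=line(C); k=np.linalg.norm(np.cross(C-c,d),axis=1)<.003; c,d=line(C[k])
    col=P[120:v1,(u0+u1)//2]; i=np.where(col[:,2]>c[2]-.035)[0]; e=col[i[0]]
    print("slope",np.degrees(np.arcsin(d[2])).round(1),"yaw",np.degrees(np.arctan2(d[1],d[0])).round(1),"c",c.round(4),"bottom end px",120+i[0],e.round(4)); return c,d,e
E
python3 - <<'E'
from h import *
d0=np.load("w3.npz"); P=d0["P"]; T=d0["T"]; print(T[:3,3])
c,d,e=tubefit(P); print("mid est",e+d*.0555)
z=P[...,2]; B=np.zeros(z.shape,bool); B[90:340,25:400]=1
C=np.array([.5368,-.1832]); R=Ro.from_euler("z",.206).as_matrix()[:2,:2]
m=B&(z>.054)&(z<.064); q=(P[m][:,:2]-C)@R; k=(q[:,1]<.04)&(q[:,1]>-.09)&(abs(q[:,0]+.027)<.01); print("near rail x",np.percentile(q[k][:,0],[2,50,98]))
m=B&(z>.02)&(z<.028); q=(P[m][:,:2]-C)@R; print("base",np.percentile(q,[.3,99.7],axis=0)); print(((P[280:281,318,:2])-C)@R, (e[:2]-C)@R)
E
```

```text
[ 0.5282078  -0.12976564  0.04181494]
slope 14.3 yaw 11.8 c [ 0.5075 -0.1339  0.0672] bottom end px 140 [ 0.4717 -0.1414  0.0548]
mid est [ 0.52433601 -0.13035142  0.06852664]
near rail x [-0.02999538 -0.02580509 -0.01738744]
base [[-0.0735802  -0.09203295]
 [ 0.06525743  0.09142486]]
[[0.00138745 0.05391161]] [-0.05517878  0.05428401]
```

```bash
python3 -m handwheel '[{"fingers":0.0,"offset":[0,0,0.002],"turn":0},{"fingers":0.0,"offset":[0,0,0.001],"turn":0},{"fingers":0.0,"offset":[0,0,0.001],"turn":0},{"fingers":0.0,"offset":[0,0,0],"turn":0}]' 20
python3 - <<'E'
from h import *
s,f,P,T=wrist(); tubefit(P)
E
```

```text
clock: 9.75
tool_pos: [0.5282, -0.1296, 0.0382]
tcp_rot: [-3.139, 0.005, -2.935]
force: [2.3, 3.1, 11.3]
opening: 0.179
grasp_force: 30.4
slope 9.6 yaw 11.9 c [ 0.5067 -0.1339  0.0661] bottom end px 140 [ 0.4716 -0.1412  0.0525]
```

```bash
python3 -m handwheel '[{"fingers":0.0,"offset":[0,0,0.0015],"turn":0},{"fingers":0.0,"offset":[0,0,0.0015],"turn":0},{"fingers":0.0,"offset":[0,0,0],"turn":0}]' 20
python3 - <<'E'
from h import *
s,f,P,T=wrist(); tubefit(P)
E
```

```text
clock: 10.18
tool_pos: [0.528, -0.1297, 0.0352]
tcp_rot: [-3.139, 0.005, -2.934]
force: [2.1, 2.8, 12.5]
opening: 0.181
grasp_force: 30.8
slope 5.8 yaw 11.9 c [ 0.5058 -0.1341  0.0653] bottom end px 141 [ 0.4714 -0.1413  0.0548]
```

```bash
python3 -m handwheel '[{"fingers":0.0,"offset":[0,0,0.0015],"turn":0},{"fingers":0.0,"offset":[0,0,0.0015],"turn":0},{"fingers":0.0,"offset":[0,0,0],"turn":0}]' 20
python3 - <<'E'
from h import *
s,f,P,T=wrist(); tubefit(P)
E
```

```text
clock: 10.6
tool_pos: [0.5279, -0.1296, 0.0324]
tcp_rot: [-3.139, 0.005, -2.934]
force: [1.9, 3.2, 13.5]
opening: 0.186
grasp_force: 31.3
slope 2.1 yaw 11.8 c [ 0.505  -0.1342  0.0647] bottom end px 142 [ 0.4715 -0.1412  0.0549]
```

```bash
python3 -m handwheel '[{"fingers":0.0,"offset":[0,0,0.0012],"turn":0},{"fingers":0.0,"offset":[0,0,0],"turn":0}]' 20
python3 - <<'E'
from h import *
s,f,P,T=wrist(); tubefit(P)
E
python3 -m handwheel '[{"fingers":0.017,"offset":[0,0,0],"turn":0},{"fingers":0.022,"offset":[0,0,0],"turn":0},{"fingers":0.028,"offset":[0,0,0],"turn":0},{"fingers":0.03,"offset":[0,0,0],"turn":0},{"fingers":0.03,"offset":[0,0,0],"turn":0}]'
python3 - <<'E'
from h import *
s,f,P,T=wrist(); tubefit(P)
E
```

```text
clock: 10.9
tool_pos: [0.5279, -0.1296, 0.0313]
tcp_rot: [-3.139, 0.005, -2.934]
force: [1.2, 3.4, 15.1]
opening: 0.177
grasp_force: 31.6
slope 0.6 yaw 11.9 c [ 0.5047 -0.1342  0.0646] bottom end px 143 [ 0.4716 -0.1412  0.0569]
clock: 11.58
tool_pos: [0.5233, -0.1253, 0.0289]
tcp_rot: [3.135, -0.004, -2.934]
force: [-0.6, 13.8, 5.1]
opening: 0.353
grasp_force: 0.0
slope 0.2 yaw 11.8 c [ 0.5002 -0.1302  0.063 ] bottom end px 156 [ 0.4716 -0.1362  0.0595]
```

```bash
python3 -m handwheel '[{"fingers":0.024,"offset":[0,0,0],"turn":0},{"fingers":0.024,"offset":[0,0,0],"turn":0},{"fingers":0.024,"offset":[0,0,0],"turn":0}]'
python3 - <<'E'
from plant import r
print(r.read_state()["force"])
E
```

```text
clock: 12.0
tool_pos: [0.5236, -0.1262, 0.0292]
tcp_rot: [3.137, -0.003, -2.934]
force: [-1.6, 10.3, 6.3]
opening: 0.279
grasp_force: 2.9
[-1.57849549 10.31485272  6.30039776]
```

```bash
python3 -m handwheel '[{"fingers":0.024,"offset":[0,0,-0.005],"turn":0},{"fingers":0.024,"offset":[0,0,-0.005],"turn":0},{"fingers":0.024,"offset":[0,0,-0.005],"turn":0}]'
python3 -m handwheel '[{"fingers":0.028,"offset":[0,0,-0.01],"turn":0},{"fingers":0.028,"offset":[0,0,-0.02],"turn":0},{"fingers":0.028,"offset":[0,0,-0.03],"turn":0},{"fingers":0.028,"offset":[0,0,-0.04],"turn":0},{"fingers":0.028,"offset":[0,0,-0.05],"turn":0},{"fingers":0.028,"offset":[0,0,0],"turn":0},{"fingers":0.028,"offset":[0,0,0],"turn":0}]'
python3 - <<'E'
from h import *
s,f,P,T=wrist(); cv2.imwrite("pics/w4.png",f["color"]); np.savez("w4.npz",P=P,color=f["color"],T=T)
E
```

```text
clock: 12.38
tool_pos: [0.5255, -0.129, 0.0441]
tcp_rot: [3.141, -0.0, -2.934]
force: [-0.1, -0.4, 0.1]
opening: 0.279
grasp_force: 0.0
clock: 13.25
tool_pos: [0.5253, -0.1294, 0.1943]
tcp_rot: [-3.141, 0.0, -2.935]
force: [-0.5, 0.3, -1.3]
opening: 0.331
grasp_force: 0.0
```

View pics/w4.png

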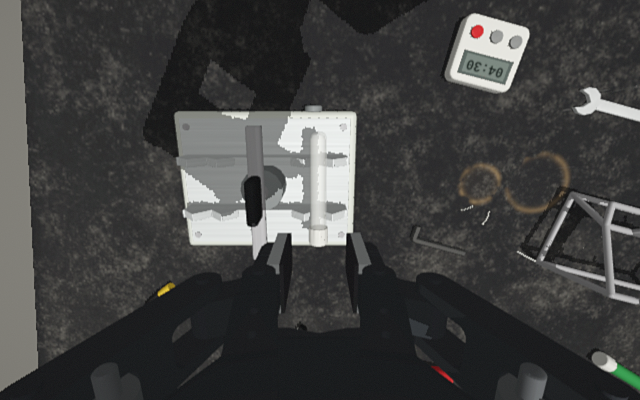

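The tube is cradled across both rails, with its bottom at (318,132) and cap end at (318,246). Next I'll measure its centring against the base.

```bash
python3 - <<'E'
from h import *
d0=np.load("w4.npz"); P=d0["P"]; z=P[...,2]
C=np.array([.5368,-.1832]); R=Ro.from_euler("z",.206).as_matrix()[:2,:2]
Q=(P[...,:2]-C)@R
B=np.zeros(z.shape,bool); B[95:255,165:365]=1
m=B&(z>.021)&(z<.027); print("base",np.percentile(Q[m],[.5,99.5],axis=0),cv2.minAreaRect(P[m][:,:2].astype(np.float32)))
m=np.zeros_like(B); m[120:255,306:332]=1; m&=(z>.05)&(z<.08); print("tube",Q[m].min(0),Q[m].max(0)); c,d=line(P[m]); print(np.degrees(np.arcsin(d[2])), np.degrees(np.arctan2(d[1],d[0])))
for lo,hi in((-.034,-.018),(.018,.034)):
    m=B&(z>.055)&(z<.064)&(Q[...,0]>lo)&(Q[...,0]<hi)&(Q[...,1]<.035); print("rail",np.percentile(Q[m][:,0],[3,50,97]))
m=B&(z>.095)&(z<.112)&(Q[...,1]<.02); print("fin",Q[m].min(0),Q[m].max(0),Q[m].mean(0))
m=B&(z>.07)&(z<.09)&(Q[...,1]<.02); c,d=line(Q[m]); print("bar",Q[m].min(0),Q[m].max(0),c,np.arctan2(d[1],d[0]))
E
```

```text
base [[-0.06947972 -0.08900092]
 [ 0.06953585  0.0891354 ]] ((0.5335814356803894, -0.1842798888683319), (0.15058167278766632, 0.1858700066804886), 12.513384819030762)
tube [-0.05522847  0.04249752] [0.05554078 0.06767275]
0.5090757141459694 11.958714854787717
rail [-0.03005799 -0.02622712 -0.01928764]
rail [0.01854315 0.02682946 0.03110455]
fin [-0.01924613 -0.00565099] [0.02036352 0.00468553] [-0.00065186  0.00049206]
bar [-0.06095504 -0.00797301] [0.05725644 0.00689212] [-0.01236585  0.00068357] 0.0037598759756499963
```

```bash
python3 -m handwheel '[{"fingers":0.04,"offset":[0,0,0],"turn":0.13},{"fingers":0.04,"offset":[0,0,0],"turn":0.13},{"fingers":0.04,"offset":[0,0.03,0],"turn":0},{"fingers":0.04,"offset":[0,0.035,0],"turn":0},{"fingers":0.04,"offset":[0,0.035,0],"turn":0},{"fingers":0.04,"offset":[0.008,0.035,0],"turn":0},{"fingers":0.04,"offset":[0,0.035,0],"turn":0},{"fingers":0.04,"offset":[0,0.035,0],"turn":0},{"fingers":0.04,"offset":[0,0.035,0],"turn":0},{"fingers":0.04,"offset":[0,0.035,0],"turn":0},{"fingers":0.04,"offset":[0,0.03,0],"turn":0},{"fingers":0.04,"offset":[0,0.026,0],"turn":0}]'
python3 -m handwheel '[{"fingers":0.04,"offset":[0,0,0],"turn":0},{"fingers":0.04,"offset":[0,0,0],"turn":0}]'
python3 - <<'E'
from h import *
s,f,P,T=wrist(); np.savez("w5.npz",P=P,color=f["color"],T=T); print(T[:3,3],s["tcp_rot"])
z=P[...,2]; m=np.zeros(z.shape,bool); m[60:300,295:345]=1; m&=(z>.05)&(z<.14)&(f["color"].min(2)>90)&(abs(P[...,1]-.2015)<.0105)&(abs(P[...,0]-.535)<.06)
c,d=line(P[m]); print(m.sum(),np.degrees(np.arcsin(d[2])),np.degrees(np.arctan2(d[1],d[0])),P[m].min(0),P[m].max(0))
up=np.array([0,0,1])-d*d[2]; up/=np.linalg.norm(up); ax=c-up*.0075; M=ax+d*(.085-ax[2])/d[2]; print(M,T[:3,:3].T@(M-T[:3,3]))
E
```

```text
clock: 14.8
tool_pos: [0.5339, 0.2026, 0.1921]
tcp_rot: [-3.141, -0.004, 3.089]
force: [-0.6, -0.0, -0.5]
opening: 0.469
grasp_force: 0.0
clock: 15.05
tool_pos: [0.5343, 0.201, 0.1929]
tcp_rot: [-3.14, -0.003, 3.089]
force: [0.6, -0.2, -0.5]
opening: 0.47
grasp_force: 0.0
[0.53429262 0.20101056 0.19289256] [-3.14049126e+00 -2.62595049e-03  3.08886138e+00]
2459 33.394776379457255 -1.7720068097146326 [0.47959995 0.19100273 0.05000371] [0.58143425 0.21194001 0.12160173]
[0.53533505 0.2007825  0.085     ] [-1.33632266e-03 -5.39720938e-05  1.07889545e-01]
```

```bash
python3 -m handwheel '[{"fingers":0.04,"offset":[-0.001,0,0.03],"turn":0},{"fingers":0.04,"offset":[0,0,0.035],"turn":0},{"fingers":0.04,"offset":[0,0,0.03],"turn":0},{"fingers":0.04,"offset":[0,0,0.02],"turn":0},{"fingers":0.04,"offset":[0,0,0.007],"turn":0},{"fingers":0.04,"offset":[0,0,0],"turn":0},{"fingers":0.0,"offset":[0,0,0],"turn":0},{"fingers":0.0,"offset":[0,0,0],"turn":0},{"fingers":0.0,"offset":[0,0,0],"turn":0},{"fingers":0.0,"offset":[0,0,0],"turn":0},{"fingers":0.0,"offset":[0,0,0],"turn":0}]' 20
python3 -m handwheel '[{"fingers":0.0,"offset":[0,0,-0.01],"turn":0},{"fingers":0.0,"offset":[0,0,-0.025],"turn":0},{"fingers":0.0,"offset":[0,0,-0.035],"turn":0},{"fingers":0.0,"offset":[0,0,-0.04],"turn":0},{"fingers":0.0,"offset":[0,0,-0.03],"turn":0},{"fingers":0.0,"offset":[0,0,0],"turn":0}]'
```

```text
clock: 16.48
tool_pos: [0.5369, 0.2017, 0.0729]
tcp_rot: [3.141, 0.002, 3.089]
force: [0.3, -1.7, 5.2]
opening: 0.182
grasp_force: 21.4
clock: 17.23
tool_pos: [0.5372, 0.2022, 0.2146]
tcp_rot: [3.14, 0.005, 3.089]
force: [0.9, 0.2, -0.9]
opening: 0.181
grasp_force: 21.0
```

```bash
python3 -m handwheel '[{"fingers":0.0,"offset":[0,-0.025,0],"turn":0},{"fingers":0.0,"offset":[-0.004,-0.038,0],"turn":0},{"fingers":0.0,"offset":[-0.004,-0.04,0],"turn":0},{"fingers":0.0,"offset":[-0.004,-0.04,0],"turn":0},{"fingers":0.0,"offset":[-0.004,-0.04,0],"turn":0},{"fingers":0.0,"offset":[-0.004,-0.04,0],"turn":0},{"fingers":0.0,"offset":[-0.004,-0.04,0],"turn":0},{"fingers":0.0,"offset":[-0.004,-0.04,0],"turn":0},{"fingers":0.0,"offset":[-0.003,-0.04,0],"turn":0},{"fingers":0.0,"offset":[-0.003,-0.04,0],"turn":0},{"fingers":0.0,"offset":[0,-0.035,0],"turn":0},{"fingers":0.0,"offset":[0,-0.02,0],"turn":0}]'
python3 -m handwheel '[{"fingers":0.0,"offset":[0,0,0],"turn":-0.13},{"fingers":0.0,"offset":[0,0,0],"turn":-0.13},{"fingers":0.0,"offset":[0,0,0],"turn":0},{"fingers":0.0,"offset":[0,0,0],"turn":0}]'
python3 - <<'E'
from h import *
s,f,P,T=wrist(); cv2.imwrite("pics/w6.png",f["color"]); np.savez("w6.npz",P=P,color=f["color"],T=T); print(T[:3,3],s["tcp_rot"][2])
c,d,e=tubefit(P)
C=np.array([.5368,-.1832]); R=Ro.from_euler("z",.206).as_matrix()[:2,:2]
i=(P[152:320,318,2]-T[2,3]); print("tool in mixer",(T[:2,3]-C)@R,"tube c/e",(c[:2]-C)@R,(e[:2]-C)@R)
E
```

```text
clock: 18.73
tool_pos: [0.5458, -0.2385, 0.2104]
tcp_rot: [3.14, -0.003, 3.087]
force: [0.4, -0.7, -0.8]
opening: 0.179
grasp_force: 21.0
clock: 19.23
tool_pos: [0.5466, -0.2368, 0.2116]
tcp_rot: [3.141, -0.001, -2.936]
force: [0.3, 0.6, -1.4]
opening: 0.183
grasp_force: 21.0
[ 0.54664238 -0.23684692  0.21161503] -2.935707862867331
slope 31.7 yaw 11.7 c [ 0.5301 -0.2401  0.2249] bottom end px 142 [ 0.4931 -0.2477  0.1979]
tool in mixer [-0.00133898 -0.05452588] tube c/e [-0.01820207 -0.05433743] [-0.05599441 -0.0542288 ]
```

View pics/w6.png

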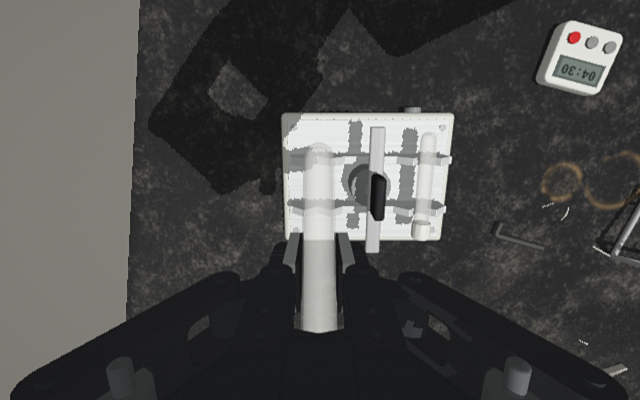

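The tube is held from (318,145) to its cap at (318,325) over the right groove, and the left tube rests at (425,190). Its bottom end is about 4.5 mm further back than the first tube's was, so I'll shift it and then lower.

```bash
python3 -m handwheel '[{"fingers":0.0,"offset":[-0.0045,-0.0005,0.02],"turn":0},{"fingers":0.0,"offset":[0,0,0.035],"turn":0},{"fingers":0.0,"offset":[0,0,0.035],"turn":0},{"fingers":0.0,"offset":[0,0,0.03],"turn":0},{"fingers":0.0,"offset":[0,0,0.016],"turn":0},{"fingers":0.0,"offset":[0,0,0.006],"turn":0},{"fingers":0.0,"offset":[0,0,0],"turn":0},{"fingers":0.0,"offset":[0,0,0],"turn":0}]' 20
python3 -m handwheel '[{"fingers":0.0,"offset":[0,0,0.002],"turn":0},{"fingers":0.0,"offset":[0,0,0.002],"turn":0},{"fingers":0.0,"offset":[0,0,0.002],"turn":0},{"fingers":0.0,"offset":[0,0,0.002],"turn":0},{"fingers":0.0,"offset":[0,0,0],"turn":0}]'
python3 -m handwheel '[{"fingers":0.0,"offset":[0,0,0.002],"turn":0},{"fingers":0.0,"offset":[0,0,0.002],"turn":0},{"fingers":0.0,"offset":[0,0,0.002],"turn":0},{"fingers":0.0,"offset":[0,0,0],"turn":0}]'
python3 - <<'E'
from h import *
s,f,P,T=wrist(); c,d,e=tubefit(P)
C=np.array([.5368,-.1832]); R=Ro.from_euler("z",.206).as_matrix()[:2,:2]; print("e",(e[:2]-C)@R)
E
```

```text
clock: 20.27
tool_pos: [0.5522, -0.2376, 0.0712]
tcp_rot: [-3.14, 0.002, -2.934]
force: [0.3, -0.2, -1.4]
opening: 0.181
grasp_force: 21.0
clock: 20.9
tool_pos: [0.5515, -0.2372, 0.0625]
tcp_rot: [-3.141, 0.0, -2.934]
force: [-0.2, -0.2, 3.9]
opening: 0.183
grasp_force: 21.3
clock: 21.4
tool_pos: [0.5525, -0.2372, 0.057]
tcp_rot: [-3.14, 0.002, -2.935]
force: [1.1, 1.7, 5.3]
opening: 0.178
grasp_force: 21.3
slope 25.0 yaw 11.8 c [ 0.5351 -0.2406  0.073 ] bottom end px 136 [ 0.4956 -0.2489  0.0514]
e [-0.05380263 -0.0558742 ]
```

```bash
python3 -m handwheel '[{"fingers":0.0,"offset":[0,0,0.002],"turn":0},{"fingers":0.0,"offset":[0,0,0.002],"turn":0},{"fingers":0.0,"offset":[0,0,0.002],"turn":0},{"fingers":0.0,"offset":[0,0,0.002],"turn":0},{"fingers":0.0,"offset":[0,0,0],"turn":0}]'
python3 -m handwheel '[{"fingers":0.0,"offset":[0,0,0.002],"turn":0},{"fingers":0.0,"offset":[0,0,0.001],"turn":0},{"fingers":0.0,"offset":[0,0,0],"turn":0}]'
python3 - <<'E'
from h import *
s,f,P,T=wrist(); c,d,e=tubefit(P)
C=np.array([.5368,-.1832]); R=Ro.from_euler("z",.206).as_matrix()[:2,:2]; print("e",(e[:2]-C)@R)
E
```

```text
clock: 22.08
tool_pos: [0.5532, -0.2371, 0.0491]
tcp_rot: [-3.14, 0.003, -2.935]
force: [2.9, 2.1, 5.5]
opening: 0.182
grasp_force: 21.2
clock: 22.45
tool_pos: [0.5534, -0.2371, 0.0462]
tcp_rot: [-3.14, 0.004, -2.935]
force: [3.1, 1.8, 5.4]
opening: 0.178
grasp_force: 21.3
slope 11.7 yaw 11.8 c [ 0.5343 -0.2408  0.0677] bottom end px 132 [ 0.4938 -0.2493  0.0561]
e [-0.05565931 -0.05592274]
```

```bash
python3 -m handwheel '[{"fingers":0.0,"offset":[0,0,0.0015],"turn":0},{"fingers":0.0,"offset":[0,0,0.0015],"turn":0},{"fingers":0.0,"offset":[0,0,0.0015],"turn":0},{"fingers":0.0,"offset":[0,0,0],"turn":0}]'
python3 - <<'E'
from h import *
s,f,P,T=wrist(); c,d,e=tubefit(P)
E
```

```text
clock: 23.0
tool_pos: [0.5534, -0.2371, 0.0417]
tcp_rot: [-3.14, 0.004, -2.935]
force: [3.4, 2.2, 6.3]
opening: 0.181
grasp_force: 21.5
slope 5.5 yaw 11.8 c [ 0.5336 -0.241   0.0658] bottom end px 131 [ 0.4933 -0.2494  0.0546]
```

```bash
python3 -m handwheel '[{"fingers":0.0,"offset":[0,0,0.0015],"turn":0},{"fingers":0.0,"offset":[0,0,0.0015],"turn":0},{"fingers":0.0,"offset":[0,0,0.001],"turn":0},{"fingers":0.0,"offset":[0,0,0],"turn":0}]'
python3 - <<'E'
from h import *
s,f,P,T=wrist(); c,d,e=tubefit(P)
E
```

```text
clock: 23.55
tool_pos: [0.5534, -0.2372, 0.0383]
tcp_rot: [-3.14, 0.004, -2.936]
force: [2.7, 2.9, 9.6]
opening: 0.184
grasp_force: 22.1
slope 1.0 yaw 11.6 c [ 0.5329 -0.2413  0.0647] bottom end px 132 [ 0.4934 -0.2496  0.057 ]
```

```bash
python3 -m handwheel '[{"fingers":0.017,"offset":[0,0,0],"turn":0},{"fingers":0.02,"offset":[0,0,0],"turn":0},{"fingers":0.023,"offset":[0,0,0],"turn":0},{"fingers":0.023,"offset":[0,0,0],"turn":0},{"fingers":0.023,"offset":[0,0,-0.005],"turn":0},{"fingers":0.023,"offset":[0,0,-0.005],"turn":0},{"fingers":0.023,"offset":[0,0,-0.01],"turn":0},{"fingers":0.023,"offset":[0,0,-0.02],"turn":0},{"fingers":0.023,"offset":[0,0,-0.03],"turn":0},{"fingers":0.03,"offset":[0,0,-0.04],"turn":0},{"fingers":0.03,"offset":[0,0,-0.03],"turn":0},{"fingers":0.03,"offset":[0,0,0],"turn":0}]'
python3 -m handwheel '[{"fingers":0.03,"offset":[0,0.02,0],"turn":0},{"fingers":0.03,"offset":[0,0.02,0],"turn":0},{"fingers":0.03,"offset":[0,0.0155,0],"turn":0},{"fingers":0.03,"offset":[0,0,0],"turn":0},{"fingers":0.03,"offset":[0,0,0],"turn":0}]'
python3 - <<'E'
from h import *
s,f,P,T=wrist(); cv2.imwrite("pics/w7.png",f["color"]); z=P[...,2]; print(T[:3,3],s["tcp_rot"],s["qpos"][5])
C=np.array([.5368,-.1832]); R=Ro.from_euler("z",.206).as_matrix()[:2,:2]; Q=(P[...,:2]-C)@R; print("tool",(T[:2,3]-C)@R)
B=np.zeros(z.shape,bool); B[90:255,200:440]=1
for sg in(1,-1):
    m=B&(z>.057)&(z<.075)&(abs(Q[...,1]-sg*.055)<.011); c,d=line(P[m]); print("tube",sg,Q[m].min(0),Q[m].max(0),np.degrees(np.arcsin(d[2])),np.degrees(np.arctan2(d[1],d[0])))
m=B&(z>.095)&(z<.112)&(abs(Q[...,1])<.02); c,d=line(Q[m]); print("fin",Q[m].min(0),Q[m].max(0),z[m].max())
m=B&(z>.07)&(z<.09)&(abs(Q[...,1])<.02); c,d=line(Q[m]); print("bar",Q[m].min(0),Q[m].max(0),c,np.arctan2(d[1],d[0]),np.median(z[m]))
E
```

```text
clock: 25.1
tool_pos: [0.5524, -0.2373, 0.1793]
tcp_rot: [-3.138, 0.003, -2.934]
force: [-0.0, -0.6, -0.1]
opening: 0.348
grasp_force: 0.0
clock: 25.72
tool_pos: [0.5403, -0.1829, 0.1766]
tcp_rot: [-3.141, 0.0, -2.934]
force: [0.8, -1.0, -0.1]
opening: 0.352
grasp_force: 0.0
[ 0.54033995 -0.18287512  0.17655457] [-3.14101731e+00  2.25727295e-04 -2.93383848e+00] -2.300397385290563
tool [ 0.00353156 -0.00040608]
tube 1 [-0.0555144   0.04454747] [0.05456335 0.06557759] 0.5428171209395457 12.193424337287366
tube -1 [-0.05620559 -0.06483495] [ 0.05412121 -0.044005  ] 0.5879368651079917 11.574343065350787
fin [-0.01936025 -0.00540723] [0.01963411 0.00389413] 0.10767614489928898
bar [-0.06068318 -0.00763373] [0.0531137  0.00678309] [-0.01309623 -0.00058296] 0.0045855009314985035 0.08025781320907449
```

View pics/w7.png

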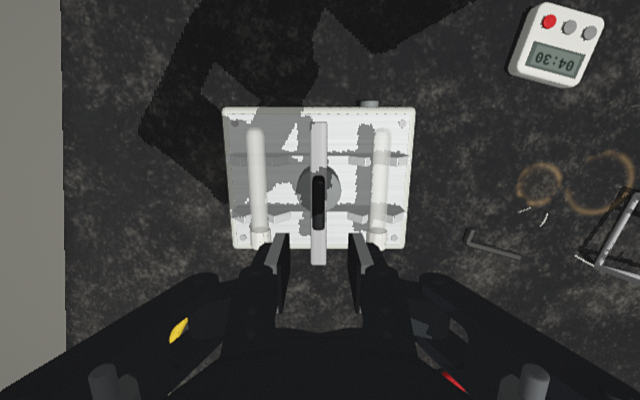

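Both tubes are cradled, at (257,185) and (380,185), with the fin at (318,202) between them. I'll grip the fin, press it in, and then turn it.

```bash
python3 -m handwheel '[{"fingers":0.03,"offset":[0.0035,0,0.02],"turn":0},{"fingers":0.03,"offset":[0,0,0.03],"turn":0},{"fingers":0.03,"offset":[0,0,0.025],"turn":0},{"fingers":0.03,"offset":[0,0,0.01],"turn":0},{"fingers":0.03,"offset":[0,0,0.004],"turn":0},{"fingers":0.03,"offset":[0,0,0],"turn":0},{"fingers":0.0,"offset":[0,0,0],"turn":0},{"fingers":0.0,"offset":[0,0,0],"turn":0},{"fingers":0.0,"offset":[0,0,0],"turn":0},{"fingers":0.0,"offset":[0,0,0],"turn":0},{"fingers":0.0,"offset":[0,0,0],"turn":0}]' 60
```

```text
clock: 27.15
tool_pos: [0.5372, -0.1839, 0.088]
tcp_rot: [-3.14, 0.001, -2.934]
force: [0.3, -1.3, 3.0]
opening: 0.102
grasp_force: 61.0
```

```bash
python3 -m handwheel '[{"fingers":0.0,"offset":[0,0,0.002],"turn":0},{"fingers":0.0,"offset":[0,0,0.002],"turn":0},{"fingers":0.0,"offset":[0,0,0.002],"turn":0},{"fingers":0.0,"offset":[0,0,0.002],"turn":0},{"fingers":0.0,"offset":[0,0,0],"turn":0}]'
python3 -m handwheel '[{"fingers":0.0,"offset":[0,0,0.001],"turn":0},{"fingers":0.0,"offset":[0,0,0],"turn":0}]'
```

```text
clock: 27.78
tool_pos: [0.5372, -0.1839, 0.0806]
tcp_rot: [-3.14, 0.001, -2.934]
force: [-0.6, 0.1, 9.5]
opening: 0.096
grasp_force: 62.1
clock: 28.02
tool_pos: [0.5372, -0.1839, 0.0805]
tcp_rot: [-3.14, 0.001, -2.934]
force: [-0.8, 0.8, 16.5]
opening: 0.098
grasp_force: 63.1
```

```bash
python3 -m handwheel '[{"fingers":0.0,"offset":[0,0,0],"turn":0.08},{"fingers":0.0,"offset":[0,0,0],"turn":0.12},{"fingers":0.0,"offset":[0,0,0],"turn":0.12},{"fingers":0.0,"offset":[0,0,0],"turn":0.12},{"fingers":0.0,"offset":[0,0,0],"turn":0.12}]'
python3 -m handwheel '[{"fingers":0.0,"offset":[0,0,0],"turn":0.14},{"fingers":0.0,"offset":[0,0,0],"turn":0.14},{"fingers":0.0,"offset":[0,0,0],"turn":0.14},{"fingers":0.0,"offset":[0,0,0],"turn":0.14},{"fingers":0.0,"offset":[0,0,0],"turn":0.14},{"fingers":0.0,"offset":[0,0,0],"turn":0.14},{"fingers":0.0,"offset":[0,0,0],"turn":0.1},{"fingers":0.0,"offset":[0,0,0],"turn":0.02},{"fingers":0.0,"offset":[0,0,0],"turn":0},{"fingers":0.0,"offset":[0,0,0],"turn":0}]'
python3 -c "
from plant import r
s=r.read_state();print(s['ft_torque'],s['qpos'])"
```

```text
clock: 28.65
tool_pos: [0.5372, -0.183, 0.0805]
tcp_rot: [3.141, 0.002, 2.785]
force: [0.2, 3.0, 17.0]
opening: 0.102
grasp_force: 63.0
clock: 29.9
tool_pos: [0.5382, -0.1821, 0.0805]
tcp_rot: [3.138, -0.0, 1.828]
force: [2.7, 6.4, 15.5]
opening: 0.098
grasp_force: 62.9
[ 0.95576507 -0.45604257  0.07253726] [-0.52452859  0.66586923  1.69927911  0.00440156  0.7738375  -0.78450068]
```

```bash
python3 -m handwheel '[{"fingers":0.0,"offset":[0,0,0],"turn":0.02},{"fingers":0.0,"offset":[0,0,-0.002],"turn":0},{"fingers":0.0,"offset":[0,0,-0.002],"turn":0},{"fingers":0.0,"offset":[0,0,0],"turn":0},{"fingers":0.03,"offset":[0,0,0],"turn":0},{"fingers":0.03,"offset":[0,0,0],"turn":0},{"fingers":0.03,"offset":[0,0,0],"turn":0},{"fingers":0.03,"offset":[0,0,-0.01],"turn":0},{"fingers":0.03,"offset":[0,0,-0.02],"turn":0},{"fingers":0.03,"offset":[0,0,-0.04],"turn":0},{"fingers":0.03,"offset":[0,0,-0.045],"turn":0},{"fingers":0.03,"offset":[0,0,0],"turn":0}]'
python3 -m handwheel '[{"fingers":0.03,"offset":[0,0,0],"turn":0},{"fingers":0.03,"offset":[0,0,0],"turn":0}]'
python3 - <<'E'
from h import *
s,f,P,T=wrist(); cv2.imwrite("pics/w8.png",f["color"]); z=P[...,2]
C=np.array([.5368,-.1832]); R=Ro.from_euler("z",.206).as_matrix()[:2,:2]; Q=(P[...,:2]-C)@R
B=(abs(Q)<.08).all(-1); B[255:]=0
for sg in(1,-1):
    m=B&(z>.057)&(z<.0695)&(abs(Q[...,1]-sg*.055)<.011); c,d=line(P[m]); print("tube",sg,m.sum(),Q[m].min(0),Q[m].max(0),np.degrees(np.arcsin(d[2])),np.degrees(np.arctan2(d[1],d[0])))
m=B&(z>.0725)&(z<.085); c,d=line(Q[m]); print("bar",Q[m].min(0),Q[m].max(0),np.arctan2(d[1],d[0]),np.median(z[m])); m=B&(z>.09)&(z<.115); print("fin top",np.percentile(z[m],95))
f=r=None
from plant import r
f=r.grab_frame("top"); a=np.load("top.npz")["color"]; D=cv2.absdiff(a,f["color"]).max(2)>50
cs=cv2.findContours(D.astype(np.uint8),0,2)[0]; print([cv2.boundingRect(c) for c in cs if cv2.contourArea(c)>8])
E
```

```text
clock: 31.4
tool_pos: [0.5389, -0.1849, 0.202]
tcp_rot: [3.135, 0.007, 1.809]
force: [0.5, -0.1, 0.8]
opening: 0.352
grasp_force: 0.0
clock: 31.65
tool_pos: [0.5355, -0.183, 0.1963]
tcp_rot: [-3.139, -0.002, 1.809]
force: [0.2, -0.4, -0.6]
opening: 0.35
grasp_force: 0.0
tube 1 1942 [-0.05461802  0.04556956] [0.05587118 0.06589631] 0.7264301266091806 11.837264165554132
tube -1 800 [-0.05476908 -0.06583065] [ 0.05533027 -0.04491874] 0.10194105995144506 12.667326912861453
bar [-0.00689057 -0.06106384] [0.01012169 0.06110159] -1.5420659663958318 0.07592307701571815
fin top 0.1019558673169989
[(341, 392, 20, 8), (298, 354, 11, 5), (0, 299, 101, 101), (208, 249, 221, 151), (265, 240, 6, 6), (241, 236, 6, 7), (266, 219, 7, 22), (268, 210, 8, 10), (242, 206, 9, 28), (369, 189, 102, 102)]
```

View pics/w8.png

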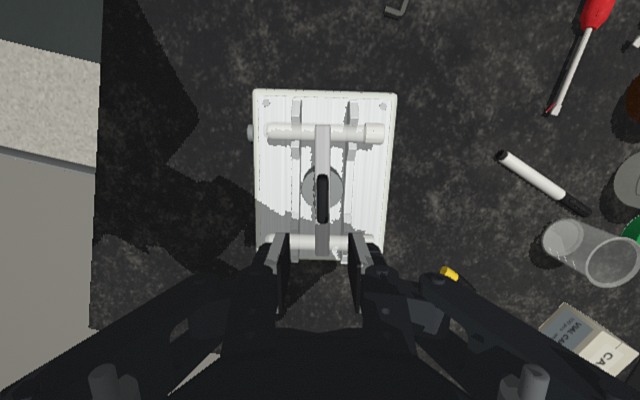

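The bar at (322,190) lies across both tubes, at (325,132) and (320,242). It is at 1.54 rad and about 4.4 mm in, so it is locked.

```bash
python3 -c "
from plant import r
print(r.finish_job())"
```

```text
the job is handed in; nothing more can be done
None
```

I laid both tubes level and within about 1 mm of centre in the mixer's grooves, pushed the keeper in and turned it until it locked across both tubes (about 1.54 rad, 4.4 mm in), then handed the job in at about 32 s; while I was releasing the first tube a finger pressed sideways on the mixer with about 14 N (limit 40 N), and no shift showed afterwards.

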